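# Open the hanging stockroom tin

### The arm

A 6-joint arm with a two-finger parallel gripper is mounted at the origin on the work surface. World frame = base frame: x ahead of the robot, y to its left, z up, the work surface at z = 0. Lengths are in m, angles in rad, forces in N, time in s.
With the tool pointing down it reaches from about 0.375 to 0.9 m from the base axis. Payload 3.1 kg.
Tool frame: the origin (TCP) lies midway between the tips of the shut fingers; the grasp point (between the pads) lies 19 mm behind it; z points along the fingers, y is the line along which they close (so a half turn about z gives the same grasp; the last joint's range is limited). The gripper opens to 87 mm and grips with 3 to 60 N. Pads are 19 mm wide; open, the fingers measure 117 mm over their backs; the gripper's body (75 mm by 190 mm) begins 51 mm behind the grasp point.
Start: joints at [-1.466, 0.527, 1.433, -0, 1.181, -0.178], TCP at [0.174, -0.6, 0.223] pointing down, gripper open.
Joint ranges: [-3.08, 3.08], [-0.75, 2.2], [0.22, 2.44], [-1.43, 4.57], [0, 2.65], [-2.85, 2.85]. Speed limits (rad/s): [2.79, 2.79, 3.14, 3.14, 3.14, 3.14].

### API

Orientations are given as a unit quaternion [x, y, z, w].
In Python, from rig import get_obs, cams, job gives the robot as it stands.
- The arm moves only by the tool servo_tool, never from a script. Its argument "moves" is text: rows parted by semicolons, each of 5 numbers parted by spaces: the shift along the tool's x, y, z in m, then the turn about the tool's z in degrees, then the finger opening in m, from 0 to 0.087. In form: dx dy dz spin claw; .... A call has 1 to 10 rows; each row is the pose to reach, as a shift and turn from the pose commanded when the call began, along the tool's axes at that moment; what a row does not reach only later rows make up. A row lasts 1/12 s, in which the tool goes at most 41.7 mm and 7.16 degrees, less where a joint would pass 70% of its speed; a pose out of reach is approached as far as the arm can. A call with a gripper value outside its range is refused whole. The fingers move at their own pace and stop on an object; "grip_force" is the grip in N (left out, the last holds). Time passes only in rows, so rows that repeat a pose let the fingers close. It gives the time, the measured TCP pose, the force, the opening and the grip force at its end, in the units of the state.
- get_obs(): the state, without advancing time (a new reading comes with each control period).
- cams.camera(name): name is "side" or "top" or "wrist"; returns the picture (384x512x3 uint8, blue, green, red); there is no depth.
- cams.camera_model(name): a dict with "fx", "fy", "cx", "cy" (pixels), "dist" ([k1, k2, p1, p2, k3] as OpenCV has them; the pictures are not rectified), "R" (3x3) and "t" (3): a world point X has camera coordinates R X + t. Camera axes: x right, y down, z forward; pixel columns grow to the right and rows downward; lengths in m; the calibration is good to about 2 mm. A picture is of the moment at which its call begins: read the wrist's pose just before it. camera_model takes no time and is no camera call; for the wrist camera it gives the pose at the moment of the call.
- job.hand_in(): hands the job in; it is judged then, once.
The state is a dict: "time": time; "q": joint angles; "joint_velocities": joint speeds; "joint_torque": joint torques, N m; "position": TCP position; "tool_rot": TCP orientation; "ft_force": force on the tool from outside, world axes, zero at the start; "moment": the same for the moment, N m; "grip_width": finger opening in m; "grip_force": force on a finger pad.
Only numpy, scipy, OpenCV 4.12 (cv2) and the standard library are available. Lean on these libraries where they do the work, as an engineer would, in place of code of your own. Each camera call takes 0.05 s, during which the arm holds its last target. There are 200 camera calls.

### The job

Lift the closed square tin up and off the hook it hangs on and seat it upright, fully home and still closed, in the square pocket of the wooden bracing block. With the block keeping the tin from turning, unscrew its tight cap anticlockwise, stop once the threads let go, and lift the cap straight up until it is level just clear of the mouth, about a finger's width or two above it. Finish while still holding the cap there in the gripper, the tin left sitting in the block; do not tip the tin over or disturb the other things on the bench.

Things in the scene. Friction and masses are not known exactly. Their poses are not given: they have to be found in the camera images.
- tin: Loose square steel tin, about 0.35 kg, body 66 x 66 x 80 mm, hanging by its eye on the stand's hook. Origin: centre of its underside, z up; the eye is at its back (+x). On top a round neck 40 mm across, rim 106 mm above the origin (a springy cork liner rises to 110 mm once the cap is off). It may be carried by its closed cap.
- cap: Round ribbed aluminium screw cap, 60 mm across, 33 mm high, screwed tight on the tin's neck. Origin: centre of its lower edge, z up. Screwed tight it sits 86 mm above the tin's origin, its x axis along the tin's; 6 mm of bare neck show between the tin's shoulder and the cap. Before the thread lets go, pulling up lifts the tin along.
- tin_eye (a point): Centre of the lower face of the tin's hanging eye: a flat steel loop 4 mm thick, 24 mm wide, with a 14 mm square hole with a vertical axis, 46 mm behind the tin's axis (tin's +x) and 70 mm above its underside, reaching 58 mm out from the tin's axis.
- tin_mouth (a point): Centre of the tin's mouth, 110 mm above the tin's origin: the level of the risen liner. The cap's lower edge must pass above this.
- stand: Fixed hook stand. Origin on the bench below the hook's pin. The tin hangs on its -x side with the axes of both parallel, the tin's axis 49 mm from the pin, its underside 52 mm above the bench, its back against a rubber bar. Plywood board 100 mm wide, 158 mm high, 48 to 62 mm behind (+x of) the pin; foot plate 130 mm wide.
- hook_tip (a point): Top of the hook's upright pin, 7 mm thick, 138 mm above the bench. The pin stands 16 mm above the steel arm on which the eye rests: the tin must rise at least 16 mm, straight up, to come off.
- brace: Fixed wooden bracing block, 130 x 130 mm, 43 mm high. Origin: centre of its underside, z up. Square pocket in the middle, 69 mm wide, sides along the block's x and y, flared at the top; its floor is 12 mm above the bench, so a seated tin's origin is 12 mm above the bench. Any of the four quarter turns of the tin fits.
- cup: Bystander: paper cup, 72 mm across, 85 mm high, loose. Origin: centre of its underside.
- tape: Bystander: black ring of tape lying flat, 60 mm across, 35 mm high. Origin: centre of its underside.
- round_tin: Bystander: round steel tin with a cap, 66 mm across, 85 mm high, standing on the bench. Origin: centre of its underside.
- carton_a: Bystander: cardboard carton 120 x 80 x 90 mm high. Origin: centre of its underside.
- carton_b: Bystander: cardboard carton 90 x 110 x 60 mm high. Origin: centre of its underside.
- spray: Bystander: slim white bottle, 44 mm across, 130 mm high. Origin: centre of its underside.
- driver: Bystander: screwdriver lying on the bench.
- cap_top (a point): Centre of the cap's top, 33 mm above its lower edge. Lug thread under spring pressure, about 1 N m or less: turned anticlockwise seen from above it lets go after about 50 degrees, is free from 55 to 85 and meets a hard stop at about 95 unless raised. It need not be raised while it turns.
Things that resemble listed ones, but are neither listed nor needed, are in the scene too. Leave any yellow look-alike of the tin alone.

How it is judged:
By the outcome, as a careful person would: the job done as asked, in the order asked, and still so for the second after the job is handed in, while the arm keeps its last pose, push and grip.
It also fails if it takes over 48 s, if anything falls off the work surface, if the arm or the gripper's body presses on something with over 40 N, if the wrist force passes 120 N, or if a joint passes its speed limit or range.

## Working session

There is one attempt and no reset: what is moved stays moved. The work goes in short steps, Python scripts to look and compute and a tool call to move; the robot and the scene stay as the last step left them, time stands still between calls to the robot, and variables do not carry over. Pictures are saved under pics/ and viewed, at most 10 in all, crops included, and the job is handed in when it is done.

Besides the shell and the picture viewer there is one more tool, called after ">>>" by a JSON object that holds its "fn" and its "kwargs", one argument or row to a line. servo_tool: Moves the arm, as the interface text tells. Its arguments: {"type":"object","properties":{"moves":{"type":"string"},"grip_force":{"type":"number"}},"required":["moves"]}

```bash
mkdir -p pics
cat > h.py <<'E'
import numpy as np, cv2
from rig import get_obs, cams, job
def ray(m,uv):
    K=np.array([[m['fx'],0,m['cx']],[0,m['fy'],m['cy']],[0,0,1.]])
    p=cv2.undistortPoints(np.array([[uv]],float),K,np.array(m['dist'],float))[0,0]
    R=np.array(m['R']);t=np.array(m['t'])
    return -R.T@t, R.T@np.array([p[0],p[1],1.])
def onz(m,uv,z):
    o,d=ray(m,uv); return o+d*(z-o[2])/d[2]
def tri(m1,uv1,m2,uv2):
    o,d=ray(m1,uv1);p,e=ray(m2,uv2)
    s=np.linalg.lstsq(np.c_[d,-e],p-o,rcond=None)[0]
    a=o+d*s[0];b=p+e*s[1]; return (a+b)/2,np.linalg.norm(a-b)
def proj(m,X):
    K=np.array([[m['fx'],0,m['cx']],[0,m['fy'],m['cy']],[0,0,1.]])
    return cv2.projectPoints(np.atleast_2d(np.array(X,float)),cv2.Rodrigues(np.array(m['R']))[0],np.array(m['t'],float),K,np.array(m['dist'],float))[0][:,0]
E
python3 - <<'E'
from h import *
for n in ('top','side'):
    cv2.imwrite(f'pics/{n}0.png',cv2.resize(cams.camera(n),(800,600)))
    m=cams.camera_model(n);R=np.array(m['R']);print(n,-R.T@np.array(m['t']),R[2])
print(get_obs())
E
```

```text
top [ 0.24974488 -0.01752167  1.67797215] [ 0.16928578  0.00518546 -0.98555337]
side [ 0.47801355 -0.90767113  0.65586657] [ 0.06498316  0.86687102 -0.49427909]
{'time': 0.1, 'q': array([-1.46650145e+00,  5.28348660e-01,  1.43378658e+00, -1.78643667e-05,
        1.18138595e+00, -1.78497560e-01]), 'joint_velocities': array([ 0.0003435 , -0.00226347, -0.00155974, -0.00055479, -0.00114569,
       -0.00090859]), 'joint_torque': array([ 4.99452017e-04, -4.40985453e+01, -1.77150625e+01,  6.35368167e-02,
        5.33306866e-02, -4.54240933e-05]), 'position': array([ 0.17435374, -0.59949903,  0.22168061]), 'tool_rot': array([ 9.90019259e-01,  1.40928834e-01,  2.75130880e-05, -9.63915036e-04]), 'ft_force': array([-0.22655448, -0.43969016, -0.39370305]), 'moment': array([0.01121186, 0.00143998, 0.01334627]), 'grip_force': 0.0, 'grip_width': 0.08700817600574365}
```

View pics/top0.png

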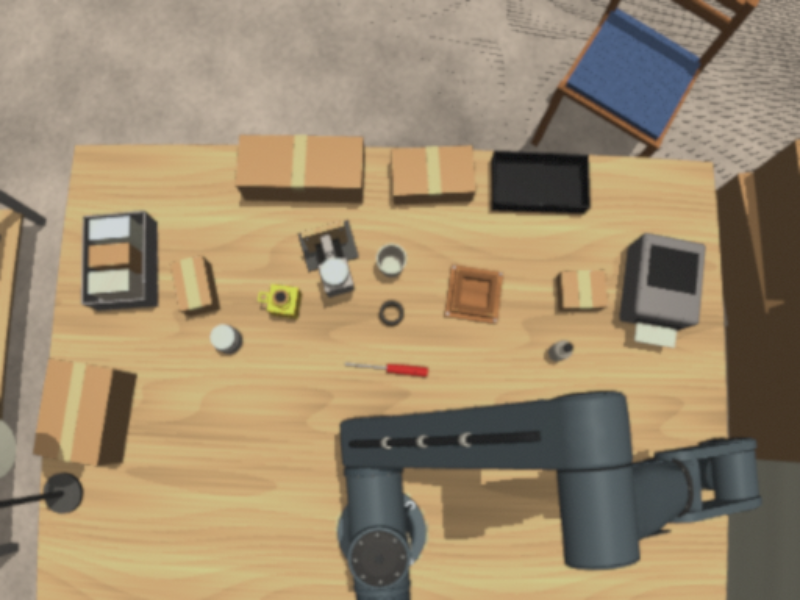

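View pics/side0.png

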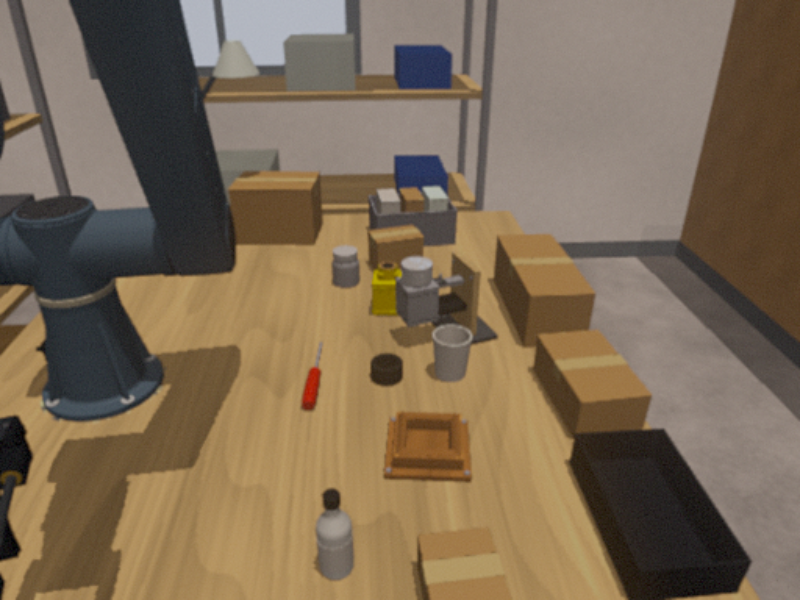

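The top view shows the tin's cap at (335,270), the hook stand behind it and the block pocket at (475,293). The yellow look-alike is at (282,300). The side view shows the cap at (416,270) and the block at (428,445).

Run:
```python
from h import *
T=cams.camera_model('top');S=cams.camera_model('side');k=.64
print('cap',onz(T,(335*k,270*k),.171),onz(S,(417*k,263*k),.171))
print('cap tri',tri(T,(335*k,270*k),S,(417*k,263*k)))
print('yellow',onz(T,(281*k,296*k),.1))
print('cup',onz(T,(390*k,258*k),.085),'tape',onz(T,(392*k,312*k),.035))
print('carton',onz(T,(193*k,280*k),.09))
for c in [(453,266),(502,268),(497,321),(447,313)]: print('brace',onz(T,(c[0]*k,c[1]*k),.043))
for c in [(299,238),(354,222)]: print('board',onz(T,(c[0]*k,c[1]*k),.158))
im=cams.camera('top')
b=cv2.resize(im[130:220,180:340],(800,450),interpolation=cv2.INTER_CUBIC);cv2.imwrite('pics/c1.png',b)
```

```text
cap [0.58318884 0.11966136 0.171     ] [0.58523249 0.11347813 0.171     ]
cap tri (array([0.58494144, 0.11998178, 0.16769637]), np.float64(0.001994973644341827))
yellow [0.53438444 0.24819862 0.1       ]
cup [6.34474781e-01 6.28098575e-05 8.50000000e-02] tape [ 0.51487097 -0.00796228  0.035     ]
carton [0.56867073 0.4613467  0.09      ]
brace [ 0.62932458 -0.15098686  0.043     ]
brace [ 0.62801024 -0.26914011  0.043     ]
brace [ 0.49895715 -0.25732662  0.043     ]
brace [ 0.51484734 -0.13824469  0.043     ]
board [0.65765836 0.20535609 0.158     ]
board [0.69810322 0.0828641  0.158     ]
```

View pics/c1.png

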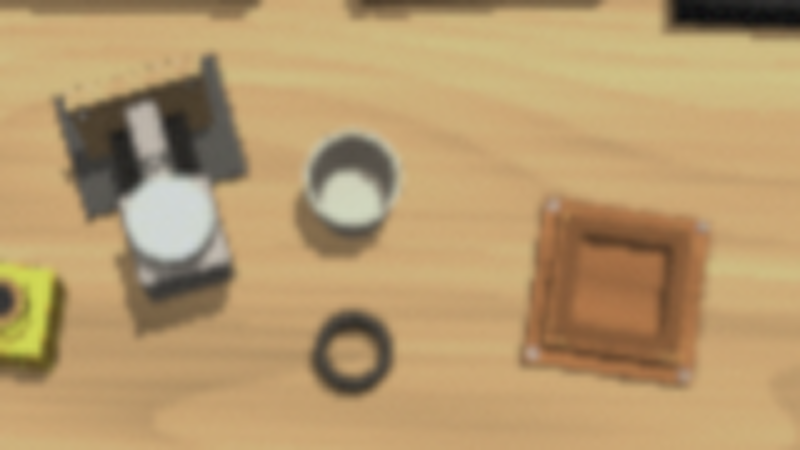

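The crop shows the foot plate's sides running (60,100)-(85,220) and (208,60)-(245,175). The cap centre is at (170,217), and the block's top corners are at (548,197), (710,228), (688,385) and (522,365).

Run:
```python
from h import *
T=cams.camera_model('top')
P=lambda u,v,z:onz(T,(180+u/5,130+v/5),z)
ang=lambda a:np.degrees(np.arctan2(a[1],a[0]))
print('cap',P(170,217,.171))
for a,b in [((85,220),(60,100)),((245,175),(208,60))]: print('foot dir',ang(P(*b,.005)-P(*a,.005)))
c=[P(*q,.043) for q in [(548,197),(710,228),(688,385),(522,365)]]
print('brace',np.mean(c,0),[np.linalg.norm(c[i]-c[i-1]) for i in range(4)],[ang(c[i]-c[i-1])%90 for i in range(4)])
s=[P(*q,.043) for q in [(553,203),(703,225),(685,376),(532,353)]]
print('screws',np.mean(s,0),[ang(s[i]-s[i-1])%90 for i in range(4)])
w=cams.camera_model('wrist');o=get_obs()
from scipy.spatial.transform import Rotation as Ro
R=Ro.from_quat(o['tool_rot']).as_matrix();C=np.array(w['R']);
print('cam in tool',R.T@(-C.T@np.array(w['t'])-o['position']),(R.T@C.T).round(2),w['fx'])
```

```text
cap [0.58103482 0.12095065 0.171     ]
foot dir 14.46488439140678
foot dir 19.51740481967008
brace [ 0.56066226 -0.20233493  0.043     ] [np.float64(0.1290728898463418), np.float64(0.12374500108615052), np.float64(0.12045024543819856), np.float64(0.12392152268939342)] [np.float64(82.1790877661607), np.float64(80.65193888281362), np.float64(82.22951956250915), np.float64(84.64180042506393)]
screws [ 0.56403808 -0.20321468  0.043     ] [np.float64(82.95621100675488), np.float64(83.20639877046288), np.float64(83.4095680847515), np.float64(82.94729484540375)]
cam in tool [ 8.20256865e-02 -4.59682599e-05 -1.62255852e-01] [[-0.   -0.95 -0.3 ]
 [ 1.   -0.    0.  ]
 [-0.   -0.3   0.95]] 304.2798008190029
```

>>> {"fn": "servo_tool", "kwargs": {
  "moves": "0 0 -0.08 0 0.087;0.1 -0.065 -0.08 0 0.087;0.431 -0.281 -0.08 0 0.087;0.431 -0.281 -0.08 0 0.087;0.431 -0.281 -0.08 0 0.087;0.431 -0.281 -0.08 0 0.087;0.431 -0.281 -0.08 0 0.087;0.431 -0.281 -0.08 0 0.087;0.431 -0.281 -0.08 0 0.087;0.431 -0.281 -0.08 0 0.087"
}}

```text
time: 0.98
position: [0.4181, -0.3158, 0.2949]
tool_rot: [0.99, 0.141, -0.0, -0.0]
ft_force: [1.3, -1.1, 0.2]
grip_width: 0.0867
grip_force: 0.0
```

>>> {"fn": "servo_tool", "kwargs": {
  "moves": "0.096 -0.061 0 0 0.087;0.096 -0.061 0 0 0.087;0.096 -0.061 0 0 0.087;0.096 -0.061 0 0 0.087;0.096 -0.061 0 0 0.087;0.096 -0.061 0 0 0.087"
}}

```text
time: 1.48
position: [0.4921, -0.2324, 0.2946]
tool_rot: [0.99, 0.141, -0.0, -0.0]
ft_force: [-0.4, -0.8, -0.4]
grip_width: 0.0872
grip_force: 0.0
```

Run:
```python
from h import *
import pickle
m=cams.camera_model('wrist');o=get_obs();im=cams.camera('wrist');print(o['position'])
pickle.dump(m,open('w1.pkl','wb'));cv2.imwrite('pics/w1r.png',im);cv2.imwrite('pics/w1.png',cv2.resize(im,(800,600)))
```

```text
[ 0.49210602 -0.23241462  0.29460228]
```

View pics/w1.png

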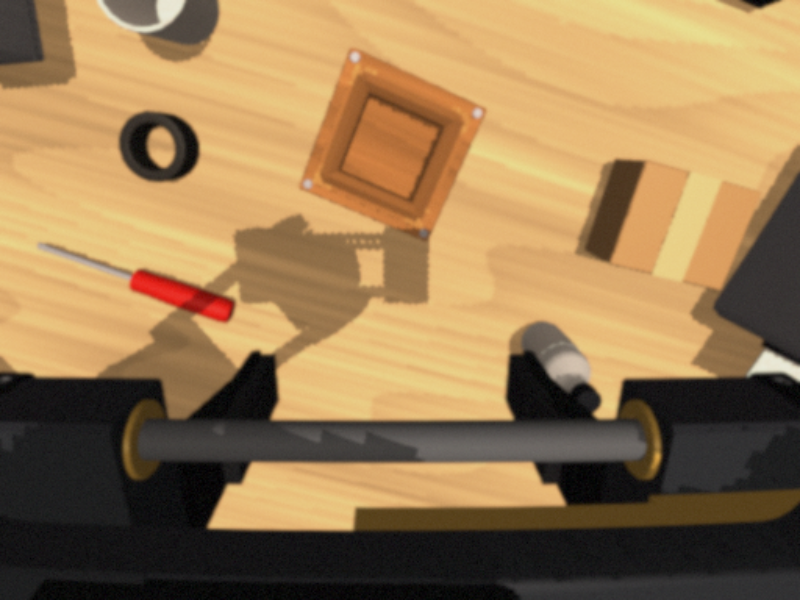

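The wrist view shows the whole block. Its corner screws are at (355,57), (478,113), (424,233) and (307,184).

Run:
```python
from h import *
import pickle
m=pickle.load(open('w1.pkl','rb'));im=cv2.imread('pics/w1r.png').astype(float)
s=[]
for u,v in [(355,57),(478,113),(424,233),(307,184)]:
    u0,v0=int(u*.64),int(v*.64);p=im[v0-4:v0+5,u0-4:u0+5,0];w=np.clip(p-np.percentile(p,80),0,None)
    y,x=np.mgrid[-4:5,-4:5];s.append(onz(m,(u0+(w*x).sum()/w.sum(),v0+(w*y).sum()/w.sum()),.043))
s=np.array(s);d=[s[i]-s[i-1] for i in range(4)]
print(s.mean(0),[np.linalg.norm(a) for a in d],[np.degrees(np.arctan2(a[1],a[0]))%90 for a in d],(s[0]+s[2])/2,(s[1]+s[3])/2)
```

```text
[ 0.57082375 -0.20914261  0.043     ] [np.float64(0.10828118857100584), np.float64(0.10854838733883142), np.float64(0.10893424337468913), np.float64(0.11026749890574553)] [np.float64(83.24281181050894), np.float64(83.25093095926583), np.float64(84.14611610767463), np.float64(82.91850505066584)] [ 0.57061447 -0.20955016  0.043     ] [ 0.57103304 -0.20873507  0.043     ]
```

>>> {"fn": "servo_tool", "kwargs": {
  "moves": "0.116 -0.312 -0.035 0 0.087;0.116 -0.312 -0.035 0 0.087;0.116 -0.312 -0.035 0 0.087;0.116 -0.312 -0.035 0 0.087;0.116 -0.312 -0.035 0 0.087;0.116 -0.312 -0.035 0 0.087;0.116 -0.312 -0.035 0 0.087;0.116 -0.312 -0.035 0 0.087;0.116 -0.312 -0.035 0 0.087;0.116 -0.312 -0.035 0 0.087"
}}

```text
time: 2.37
position: [0.5168, 0.1002, 0.3302]
tool_rot: [0.99, 0.142, 0.0, 0.0]
ft_force: [0.5, -0.1, -0.3]
grip_width: 0.0871
grip_force: 0.0
```

>>> {"fn": "servo_tool", "kwargs": {
  "moves": "0 0 0 0 0.087;0 0 0 0 0.087"
}}

```text
time: 2.53
position: [0.5167, 0.0975, 0.3296]
tool_rot: [0.99, 0.139, -0.0, 0.0]
ft_force: [0.7, 0.8, 0.1]
grip_width: 0.0871
grip_force: 0.0
```

Run:
```python
from h import *
import pickle
m=cams.camera_model('wrist');o=get_obs();im=cams.camera('wrist');print(o['position'],o['tool_rot'])
pickle.dump(m,open('w2.pkl','wb'));cv2.imwrite('pics/w2r.png',im);cv2.imwrite('pics/w2.png',cv2.resize(im,(800,600)))
```

```text
[0.51674361 0.09754576 0.32957753] [ 9.90222343e-01  1.39496958e-01 -4.80862081e-04  2.82229346e-04]
```

View pics/w2.png

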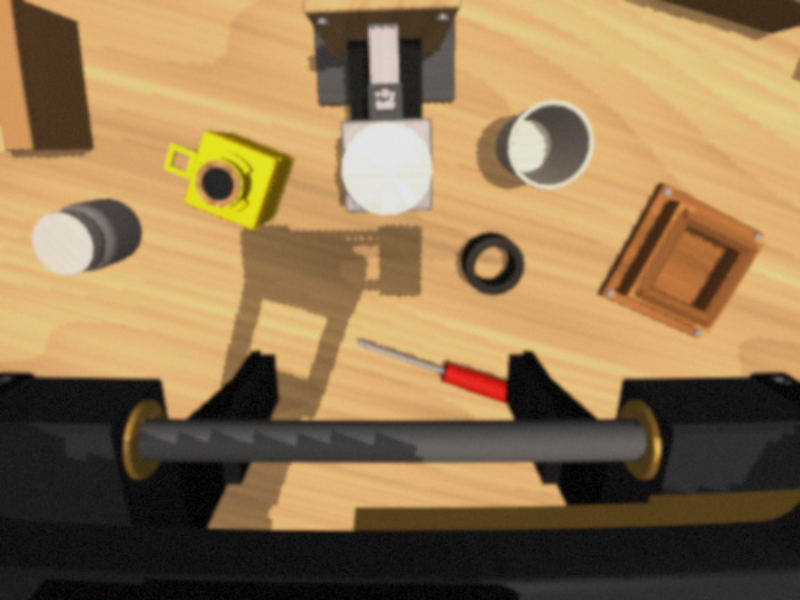

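The wrist view shows the cap centred at about (387,167), with the tin's shoulder corners at (343,121), (431,120), (432,211) and (344,212). The tin is nearly square with the tool. The block's screws also show at (666,190), (758,237), (698,330) and (612,295).

Run:
```python
from h import *
import pickle
m=pickle.load(open('w2.pkl','rb'));im=cv2.imread('pics/w2r.png');k=.64
g=cv2.cvtColor(im,cv2.COLOR_BGR2HSV);mk=((g[...,2]>215)&(g[...,1]<40)).astype(np.uint8);mk[:70]=0;mk[140:]=0;mk[:,:210]=0;mk[:,290:]=0
c=max(cv2.findContours(mk,0,2)[0],key=cv2.contourArea);e,r=cv2.minEnclosingCircle(c);el=cv2.fitEllipse(cv2.convexHull(c));print(e,r,el)
C=onz(m,el[0],.171);print('cap',C,'diam',np.linalg.norm(onz(m,(el[0][0]+el[1][0]/2,el[0][1]),.171)-C)*2)
s=np.array([onz(m,(a*k,b*k),.132) for a,b in [(343,121),(431,120),(432,211),(344,212)]])
d=[s[i]-s[i-1] for i in range(4)];print('tin',s.mean(0),[(np.linalg.norm(a).round(4),(np.degrees(np.arctan2(a[1],a[0]))%90).round(1)) for a in d])
a=onz(m,(313*k,10*k),.158),onz(m,(459*k,9*k),.158);print('board',np.linalg.norm(a[0]-a[1]),np.degrees(np.arctan2(*(a[0]-a[1])[[1,0]]))%90)
a=[onz(m,(u*k,v*k),.11) for u,v in((384,85),(384,30))];print('arm',np.degrees(np.arctan2(*(a[1]-a[0])[[1,0]])),a)
s=np.array([onz(m,(a*k,b*k),.043) for a,b in [(666,190),(758,237),(698,330),(612,295)]]);print('brace',s.mean(0))
from scipy.spatial.transform import Rotation as Ro
o=get_obs();R=Ro.from_quat(o['tool_rot']).as_matrix();print(o['position'],'tool delta to cap',R.T@(C-o['position']))
```

```text
(248.96690368652344, 103.20560455322266) 33.41319274902344 ((247.86769104003906, 103.47821807861328), (59.09144592285156, 66.1336669921875), 3.903179168701172)
cap [0.58703582 0.12033836 0.171     ] diam 0.06023786277653502
tin [0.58238432 0.11915393 0.132     ] [(np.float64(0.0651), np.float64(15.1)), (np.float64(0.063), np.float64(16.6)), (np.float64(0.065), np.float64(18.0)), (np.float64(0.0662), np.float64(16.7))]
board 0.0921491452606566 16.34579026428044
arm 15.808191636202007 [array([0.63830832, 0.13795169, 0.11      ]), array([0.67464939, 0.14824079, 0.11      ])]
brace [ 0.57258071 -0.18895537  0.043     ]
[0.51681712 0.09750577 0.32959803] tool delta to cap [ 0.07392939 -0.00261299  0.15853373]
```

>>> {"fn": "servo_tool", "kwargs": {
  "moves": "0.035 -0.0015 0.04 0 0.087;0.07 -0.003 0.08 0 0.087;0.07 -0.003 0.12 0 0.087;0.07 -0.003 0.12 0 0.087;0.07 -0.003 0.12 0 0.087"
}}

```text
time: 3.0
position: [0.581, 0.1201, 0.2045]
tool_rot: [0.99, 0.14, -0.005, -0.001]
ft_force: [-0.1, 0.5, -0.4]
grip_width: 0.0869
grip_force: 0.0
```

Run:
```python
from h import *
import pickle
m=cams.camera_model('wrist');o=get_obs();im=cams.camera('wrist');print(o['position'],o['tool_rot'])
a=im;b=cams.camera('side')[120:260,200:340]
cv2.imwrite('pics/w3.png',np.hstack([cv2.resize(a,(400,300)),cv2.resize(b,(300,300))]))
```

```text
[0.58098903 0.12007583 0.20447027] [ 9.90202523e-01  1.39537883e-01 -5.27569932e-03 -5.56086126e-04]
```

View pics/w3.png

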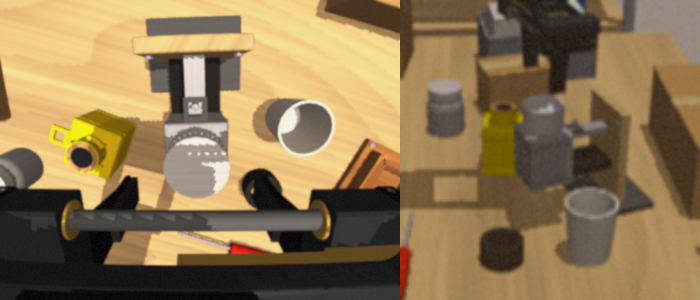

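The wrist view shows the cap centred between the fingers (column 196 of 400), with the pin and arm in line above it. I'm descending now.

>>> {"fn": "servo_tool", "kwargs": {
  "moves": "0.001 0 0.03 0 0.087;0.002 0 0.065 0 0.087;0.002 0 0.065 0 0.087;0.002 0 0.065 0 0.087"
}}

```text
time: 3.43
position: [0.5847, 0.1219, 0.1457]
tool_rot: [0.99, 0.14, -0.001, -0.0]
ft_force: [0.1, -0.4, 0.7]
grip_width: 0.0867
grip_force: 0.0
```

>>> {"fn": "servo_tool", "kwargs": {
  "moves": "-0.002 0.001 0.003 0 0.087;-0.002 0.001 0.003 0 0.05;-0.002 0.001 0.003 0 0.05;-0.002 0.001 0.003 0 0.05;-0.002 0.001 0.003 0 0.05;-0.002 0.001 0.003 0 0.05",
  "grip_force": 12
}}

```text
time: 3.93
position: [0.5838, 0.1211, 0.1426]
tool_rot: [0.99, 0.141, 0.001, 0.0]
ft_force: [-0.2, -1.8, 1.0]
grip_width: 0.0616
grip_force: 1.6
```

>>> {"fn": "servo_tool", "kwargs": {
  "moves": "0 0 0 0 0.05;0 0 0 0 0.05;0 0 0 0 0.05;0 0 0 0 0.05",
  "grip_force": 55
}}

```text
time: 4.27
position: [0.5838, 0.1208, 0.1424]
tool_rot: [0.99, 0.141, 0.0, 0.0]
ft_force: [-0.2, -1.0, 4.9]
grip_width: 0.0591
grip_force: 55.0
```

>>> {"fn": "servo_tool", "kwargs": {
  "moves": "0 0 -0.005 0 0.05;0 0 -0.01 0 0.05;0 0 -0.015 0 0.05;0 0 -0.02 0 0.05;0 0 -0.03 0 0.05;0 0 -0.04 0 0.05;0 0 -0.04 0 0.05;0 0 -0.04 0 0.05"
}}

```text
time: 4.93
position: [0.5839, 0.1211, 0.1831]
tool_rot: [0.99, 0.141, 0.001, 0.0]
ft_force: [0.1, 0.5, -3.5]
grip_width: 0.0592
grip_force: 55.0
```

>>> {"fn": "servo_tool", "kwargs": {
  "moves": "0 0 -0.03 0 0.05;-0.02 0.01 -0.065 0 0.05;-0.05 0.04 -0.065 4 0.05;-0.08 0.08 -0.065 9 0.05;-0.105 0.115 -0.065 14 0.05;-0.13 0.15 -0.065 19 0.05;-0.15 0.185 -0.065 23 0.05;-0.17 0.22 -0.065 23 0.05;-0.185 0.25 -0.065 23 0.05;-0.193 0.268 -0.065 23 0.05"
}}

```text
time: 5.77
position: [0.4715, -0.1945, 0.247]
tool_rot: [0.998, -0.061, -0.0, 0.001]
ft_force: [0.8, -0.2, -4.1]
grip_width: 0.0592
grip_force: 55.0
```

>>> {"fn": "servo_tool", "kwargs": {
  "moves": "0 0 0 0 0.05;0 0 0 0 0.05;0 0 0 0 0.05;0 0 0 0 0.05"
}}

```text
time: 6.1
position: [0.4726, -0.1887, 0.2466]
tool_rot: [0.998, -0.059, -0.001, -0.001]
ft_force: [-0.2, 0.1, -3.9]
grip_width: 0.0594
grip_force: 55.0
```

Run:
```python
from h import *
import pickle
m=cams.camera_model('wrist');o=get_obs();im=cams.camera('wrist');print(o['position'],o['tool_rot'],o['q'])
pickle.dump((m,o),open('w4.pkl','wb'));cv2.imwrite('pics/w4r.png',im)
s=cams.camera('side');cv2.imwrite('pics/s4r.png',s);cv2.imwrite('pics/w4.png',cv2.resize(np.hstack([im,s]),(800,300)))
```

```text
[ 0.47259    -0.18869557  0.24664508] [ 9.98279526e-01 -5.86295209e-02 -5.24574426e-04 -5.40439488e-04] [-6.00021346e-01  3.41209106e-01  1.68979182e+00  4.30173462e-04
  1.11204787e+00  1.08791057e+00]
```

View pics/w4.png

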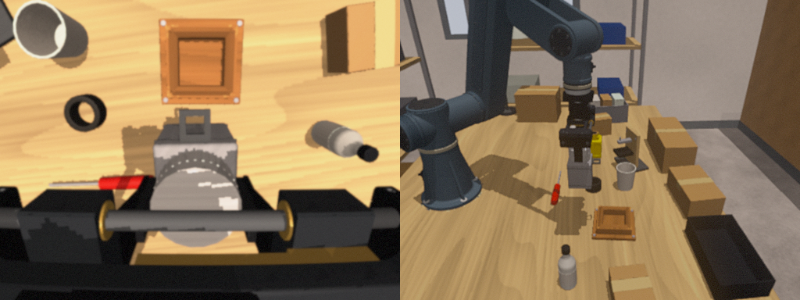

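The wrist view shows the tin held upright, with the block square ahead of it. The block's screws are at about (165,22), (237,22), (237,100) and (165,100) in the half-scale picture.

Run:
```python
from h import *
import pickle
from scipy.spatial.transform import Rotation as Ro
m,o=pickle.load(open('w4.pkl','rb'));im=cv2.imread('pics/w4r.png').astype(float);k=1.28
R=Ro.from_quat(o['tool_rot']).as_matrix();s=[];px=[]
for u,v in [(165,22),(237,22),(237,100),(165,100)]:
    u0,v0=int(u*k),int(v*k);p=im[v0-5:v0+6,u0-5:u0+6,0];w=np.clip(p-np.percentile(p,88),0,None)
    y,x=np.mgrid[-5:6,-5:6];q=(u0+(w*x).sum()/w.sum(),v0+(w*y).sum()/w.sum());px.append(np.round(q,1));s.append(onz(m,q,.043))
s=np.array(s);d=[s[i]-s[i-1] for i in range(4)]
print(px,s.mean(0),[(np.linalg.norm(a).round(4),(np.degrees(np.arctan2(a[1],a[0]))%90).round(1)) for a in d])
print('brace in tool',R.T@(s.mean(0)-o['position']))
f=lambda u,v,z:R.T@(onz(m,(u*k,v*k),z)-o['position'])
z=o['position'][2]-.0905 # tin underside: tcp was 142.4 with underside 52
b=o['position'][2]-.0904
print('eye sides',f(180,109,b+.074),f(209,109,b+.074),'shoulder',f(155,140,b+.08),f(238,140,b+.08),'top edge',f(181,109,b+.074))
```

```text
[array([208.5,  29.1]), array([306.4,  29.3]), array([302. , 127.7]), array([211.5, 127.6])] [ 0.56972594 -0.20787987  0.043     ] [(np.float64(0.1074), np.float64(83.1)), (np.float64(0.1075), np.float64(83.2)), (np.float64(0.1075), np.float64(83.1)), (np.float64(0.1075), np.float64(83.2))]
brace in tool [0.09893993 0.00788909 0.20352739]
eye sides [ 0.05715452 -0.0115394   0.01634828] [0.05714548 0.01020111 0.01632617] shoulder [ 0.03471198 -0.03046495  0.01039246] [0.03469953 0.03210759 0.0103288 ] top edge [ 0.05715335 -0.01078931  0.01634752]
```

>>> {"fn": "servo_tool", "kwargs": {
  "moves": "0.03 0.003 0 0 0.05;0.065 0.006 0 0 0.05;0.1 0.008 0.02 0 0.05;0.1 0.008 0.05 0 0.05;0.1 0.008 0.085 0 0.05;0.1 0.008 0.085 0 0.05;0.1 0.008 0.085 0 0.05;0.1 0.008 0.085 0 0.05"
}}

```text
time: 6.87
position: [0.5722, -0.2097, 0.1632]
tool_rot: [0.998, -0.059, 0.001, 0.0]
ft_force: [-0.0, -0.7, -2.6]
grip_width: 0.0591
grip_force: 55.0
```

Run:
```python
from h import *
import pickle
m=cams.camera_model('wrist');o=get_obs();im=cams.camera('wrist');print(o['position'],o['tool_rot'])
from scipy.spatial.transform import Rotation as Ro
R=Ro.from_quat(o['tool_rot']).as_matrix();print('brace rel',R.T@(np.array([.5697,-.2079,.043])-o['position']))
s=cams.camera('side');S=cams.camera_model('side')
u,v=proj(S,[.57,-.208,.08])[0].astype(int);print(u,v)
cv2.imwrite('pics/w5.png',np.hstack([cv2.resize(im,(400,300)),cv2.resize(s[v-50:v+50,u-60:u+60],(360,300))]))
```

```text
[ 0.57219109 -0.20969118  0.16318766] [ 9.98269873e-01 -5.87901399e-02  8.90879572e-04  4.31768383e-04]
brace rel [-0.00290398 -0.00157742  0.12018139]
273 262
```

View pics/w5.png

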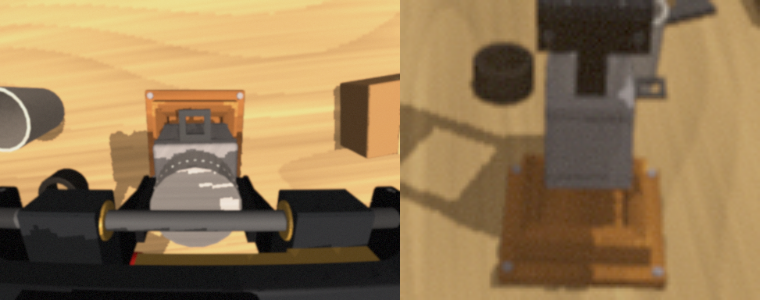

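The wrist and side views show the tin upright right above the pocket. I'm lowering it gently with a small correction.

>>> {"fn": "servo_tool", "kwargs": {
  "moves": "-0.002 -0.001 0.01 0 0.05;-0.002 -0.001 0.02 0 0.05;-0.002 -0.001 0.026 0 0.05;-0.002 -0.001 0.026 0 0.05"
}}

```text
time: 7.3
position: [0.5679, -0.208, 0.1342]
tool_rot: [0.998, -0.059, -0.002, -0.001]
ft_force: [-0.9, 0.7, -3.7]
grip_width: 0.0592
grip_force: 55.0
```

>>> {"fn": "servo_tool", "kwargs": {
  "moves": "0 0 0.003 0 0.05;0 0 0.006 0 0.05;0 0 0.009 0 0.05;0 0 0.009 0 0.05"
}}

```text
time: 7.63
position: [0.5699, -0.209, 0.1268]
tool_rot: [0.998, -0.059, 0.0, 0.0]
ft_force: [0.5, -0.5, -3.7]
grip_width: 0.0599
grip_force: 55.0
```

>>> {"fn": "servo_tool", "kwargs": {
  "moves": "0 0 0.003 0 0.05;0 0 0.006 0 0.05;0 0 0.009 0 0.05;0 0 0.012 0 0.05;0 0 0.012 0 0.05"
}}

```text
time: 8.05
position: [0.5696, -0.2087, 0.1143]
tool_rot: [0.998, -0.059, 0.0, -0.0]
ft_force: [1.8, -0.5, -4.6]
grip_width: 0.0592
grip_force: 55.0
```

>>> {"fn": "servo_tool", "kwargs": {
  "moves": "0 0 0.003 0 0.05;0 0 0.006 0 0.05;0 0 0.009 0 0.05;0 0 0.011 0 0.05;0 0 0.011 0 0.05"
}}

```text
time: 8.47
position: [0.5697, -0.2088, 0.1036]
tool_rot: [0.998, -0.059, 0.0, 0.0]
ft_force: [2.4, -0.0, -3.3]
grip_width: 0.059
grip_force: 55.0
```

>>> {"fn": "servo_tool", "kwargs": {
  "moves": "0.0005 0 0.001 0 0.05;0.0005 0 0.002 0 0.05;0.0005 0 0.003 0 0.05;0.0005 0 0.003 0 0.05"
}}

```text
time: 8.8
position: [0.5713, -0.2091, 0.103]
tool_rot: [0.998, -0.059, 0.002, 0.001]
ft_force: [1.8, 1.4, 7.4]
grip_width: 0.0593
grip_force: 55.0
```

Contact came at the expected seated height (0.103 m). Next I unscrew, anticlockwise from above, which is negative spin.

>>> {"fn": "servo_tool", "kwargs": {
  "moves": "0 0 -0.0005 -3 0.05;0 0 -0.0005 -7 0.05;0 0 -0.0005 -11 0.05;0 0 -0.0005 -15 0.05;0 0 -0.0005 -19 0.05;0 0 -0.0005 -23 0.05;0 0 -0.0005 -27 0.05;0 0 -0.0005 -30 0.05;0 0 -0.0005 -30 0.05",
  "grip_force": 60
}}

```text
time: 9.55
position: [0.5713, -0.2096, 0.104]
tool_rot: [0.979, 0.202, 0.001, 0.002]
ft_force: [1.4, 0.6, 8.8]
grip_width: 0.0593
grip_force: 60.0
```

Run:
```python
from h import *
o=get_obs();print(o['moment'],o['q'][5],o['tool_rot'])
s=cams.camera('side');w=cams.camera('wrist')
cv2.imwrite('pics/w6.png',np.hstack([cv2.resize(w,(400,300)),cv2.resize(s[212:312,213:333],(360,300))]))
```

```text
[ 0.13348055 -0.00935087  0.07280582] 0.6288823757671624 [0.97933529 0.20223274 0.00140302 0.00152712]
```

View pics/w6.png

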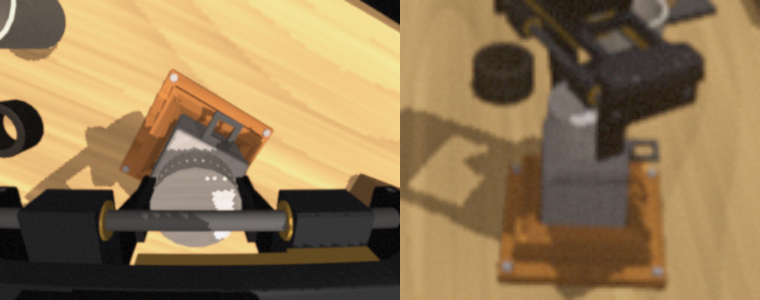

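The tin and block stay aligned in the wrist view while the gripper has turned 30°. I'll continue to about 70°.

>>> {"fn": "servo_tool", "kwargs": {
  "moves": "0 0 -0.0005 -4 0.05;0 0 -0.0005 -8 0.05;0 0 -0.0005 -12 0.05;0 0 -0.0005 -16 0.05"
}}

```text
time: 9.98
position: [0.5711, -0.2093, 0.1045]
tool_rot: [0.941, 0.337, 0.001, 0.001]
ft_force: [0.8, 1.4, 10.4]
grip_width: 0.0596
grip_force: 60.0
```

Run:
```python
from h import *
o=get_obs();print(o['moment'],o['ft_force'],o['q'][5],o['joint_torque'][5])
```

```text
[ 0.11496165  0.03191962 -0.0711698 ] [ 0.81387306  1.43041908 10.35231126] 0.3481551423574873 0.4854121617972851
```

>>> {"fn": "servo_tool", "kwargs": {
  "moves": "0 0 0 -4 0.05;0 0 0 -8 0.05;0 0 0 -12 0.05;0 0 0 -16 0.05;0 0 0 -20 0.05;0 0 0 -24 0.05;0 0 0 -24 0.05;0 0 0 -24 0.05"
}}

```text
time: 10.65
position: [0.5707, -0.2092, 0.1044]
tool_rot: [0.851, 0.524, 0.0, 0.001]
ft_force: [-0.1, 0.9, 10.3]
grip_width: 0.0594
grip_force: 60.0
```

Run:
```python
from h import *
o=get_obs();print(o['moment'],o['ft_force'],o['q'][5],o['joint_torque'][5],o['tool_rot'])
```

```text
[0.08475071 0.04380646 0.07439347] [-0.08995656  0.94863592 10.34423976] -0.06775392613916267 0.01295863010454923 [8.51446105e-01 5.24440325e-01 4.45642219e-04 1.29543532e-03]
```

>>> {"fn": "servo_tool", "kwargs": {
  "moves": "0 0 -0.001 0 0.05;0 0 -0.002 0 0.05;0 0 -0.003 0 0.05;0 0 -0.003 0 0.05;0 0 -0.003 0 0.05"
}}

```text
time: 11.07
position: [0.5703, -0.209, 0.106]
tool_rot: [0.852, 0.524, 0.0, 0.001]
ft_force: [0.3, 0.8, 7.1]
grip_width: 0.0595
grip_force: 60.0
```

>>> {"fn": "servo_tool", "kwargs": {
  "moves": "0 0 -0.001 0 0.05;0 0 -0.002 0 0.05;0 0 -0.003 0 0.05;0 0 -0.004 0 0.05;0 0 -0.004 0 0.05;0 0 -0.004 0 0.05"
}}

```text
time: 11.57
position: [0.5695, -0.2084, 0.1085]
tool_rot: [0.852, 0.524, -0.0, -0.001]
ft_force: [0.9, 0.7, -0.4]
grip_width: 0.059
grip_force: 60.0
```

Run:
```python
from h import *
o=get_obs();print(o['ft_force'],o['position'])
s=cams.camera('side');w=cams.camera('wrist')
cv2.imwrite('pics/w7.png',np.hstack([cv2.resize(w,(400,300)),cv2.resize(s[212:312,213:333],(360,300))]))
```

```text
[ 0.9303865   0.68002313 -0.4424129 ] [ 0.56949984 -0.20844122  0.10849874]
```

>>> {"fn": "servo_tool", "kwargs": {
  "moves": "0 0 -0.002 0 0.05;0 0 -0.004 0 0.05;0 0 -0.004 0 0.05"
}}

```text
time: 11.92
position: [0.57, -0.209, 0.1134]
tool_rot: [0.852, 0.524, -0.0, 0.0]
ft_force: [-0.4, 0.2, -0.9]
grip_width: 0.0594
grip_force: 60.0
```

Only the cap's weight is on the wrist (-0.9 N against -3.7 N with the tin), so the threads have let go. I'll raise the cap straight up by 34 mm.

>>> {"fn": "servo_tool", "kwargs": {
  "moves": "0 0 -0.005 0 0.05;0 0 -0.011 0 0.05;0 0 -0.018 0 0.05;0 0 -0.025 0 0.05;0 0 -0.031 0 0.05;0 0 -0.034 0 0.05;0 0 -0.034 0 0.05;0 0 -0.034 0 0.05;0 0 -0.034 0 0.05;0 0 -0.034 0 0.05"
}}

```text
time: 12.75
position: [0.5696, -0.2085, 0.1465]
tool_rot: [0.852, 0.524, -0.0, -0.0]
ft_force: [-0.2, 0.2, -0.1]
grip_width: 0.0595
grip_force: 60.0
```

Run:
```python
from h import *
o=get_obs();print(o['ft_force'],o['position'])
s=cams.camera('side');w=cams.camera('wrist')
cv2.imwrite('pics/w8.png',np.hstack([cv2.resize(w,(400,300)),cv2.resize(s[202:312,213:333],(327,300))]))
```

```text
[-0.22843874  0.18149446 -0.07236607] [ 0.56958004 -0.20854984  0.14647705]
```

View pics/w8.png

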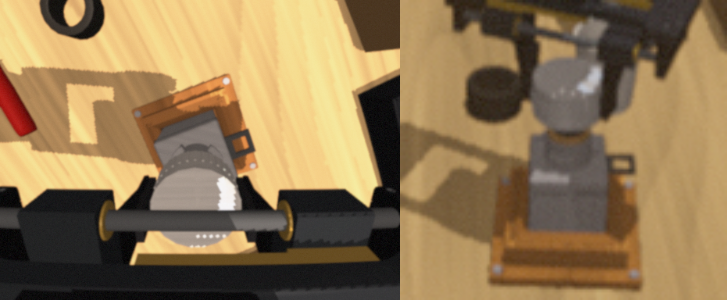

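The cap is held level about 19 mm above the mouth, with the neck and cork liner visible below it. The tin sits squarely in the block.

```bash
python3 -c "
from rig import job;print(job.hand_in())"
```

```text
the job is handed in; nothing more can be done
None
```

The job is handed in at about 13 s of the 48 s limit: the tin is seated in the block, and its cap is unscrewed and held level about 19 mm above the mouth.

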